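Register a colouring stencil over a print and weight it down

ROBOT

A 7-joint arm with a two-finger parallel gripper is mounted at the origin on the work surface. World frame = base frame: x ahead of the robot, y to its left, z up, the work surface at z = 0. Lengths are in m, angles in rad, forces in N, time in s.
With the tool pointing down it reaches from about 0.4 to 0.875 m from the base axis. Payload 19.3 kg.
Tool frame: the origin (TCP) lies at the very end of the fingers, on their centre line; the grasp point (between the pads) lies 19 mm behind it; z points along the fingers, y is the direction in which the jaws open and shut (so a half turn about z gives the same grasp; the last joint's range is limited). The gripper opens to 85 mm and grips with 20 to 120 N. Pads are 22 mm wide; open, the fingers measure 114 mm over their backs; the gripper's body (76 mm by 85 mm) begins 54 mm behind the grasp point. The pads swing forward as they close: fully open they stand 13 mm farther back than shut.
Start: joints at [1.196, 0.521, -0.036, 1.599, 0.021, 1.021, -0.113], TCP at [0.188, -0.596, 0.231] pointing down, gripper open.
Joint ranges: [-2.91, 2.91], [-0.3, 2.13], [-1.5, 1.42], [0.17, 2.43], [-1.26, 4.41], [0.16, 1.93], [-2.52, 2.52]. Speed limits (rad/s): [1.89, 1.89, 2.39, 2.39, 3.01, 3.01, 3.01].

INTERFACE

Orientations are given as [roll, pitch, yaw] about the fixed x, y, z axes, in that order (R = Rz(yaw) Ry(pitch) Rx(roll)).
In Python, from workcell import bot, grab_frame, calibration, workorder gives the robot as it stands.
- The arm moves only by the tool move_arm, never from a script. Its arguments are lists of equal length, an entry for each row: "jaw": the closure in counts, from 0 (fully open) to 255 (shut); "dp": the shift along the tool's x, y, z in units of 800 mm (1.0 is 800 mm), a list of three; "rotation": the turn, a rotation vector about the tool's x, y, z in units of pi rad (1.0 is pi rad), a list of three. In form: {"jaw": [jaw, ...], "dp": [[dx, dy, dz], ...], "rotation": [[rx, ry, rz], ...]}. A call has 1 to 10 rows; each row shifts and turns the commanded pose from where the row before left it, along the tool's axes as they then stand; what a row does not reach is not made up. A row lasts 1/8 s, in which the tool goes at most 62.5 mm and 10.7 degrees, less where a joint would pass 70% of its speed; a pose out of reach is approached as far as the arm can. A call with a number of a shift or a turn outside -1 to 1 is refused whole. A call with a gripper value outside its range is refused whole. The fingers move at their own pace and stop on an object; "squeeze" is the grip in N (left out, the last holds). Time passes only in rows, so rows that do not move let the fingers close. It gives the time, the measured TCP pose, the force and the opening at its end, in the units of the state.
- bot.observe(): the state, without advancing time (a new reading comes with each control period).
- grab_frame(name): name is "scene" or "side" or "wrist"; returns the picture (400x640x3 uint8, blue, green, red); there is no depth.
- calibration(name): a dict with "camera_matrix" (3x3 intrinsics, pixels), "T" (4x4, takes a point from camera to world coordinates). Camera axes: x right, y down, z forward; pixel columns grow to the right and rows downward; lengths in m; the calibration is good to about 2 mm. A picture is of the moment at which its call begins: read the wrist's pose just before it. calibration takes no time and is no camera call; for the wrist camera it gives the pose at the moment of the call.
- workorder.job_done(): hands the job in, once; it reports no verdict.
The state is a dict: "clock": time; "qpos": joint angles; "qd": joint speeds; "joint_efforts": joint torques, N m; "position": TCP position; "tool_rot": TCP orientation; "force": force on the tool from outside, world axes, zero at the start; "moment": the same for the moment, N m; "grip_width": finger opening in m.
Only numpy, scipy, OpenCV 4.12 (cv2) and the standard library are available. Lean on these libraries where they do the work, as an engineer would, in place of code of your own. Each camera call takes 0.05 s, during which the arm holds its last target. There are 200 camera calls.

TASK

Draw the stencil with the red grip straight out of its bay in the wooden rack until it is clear of the rack, and leave it lying on the table. Then take it by its centre post and lower it, without dropping it, onto the register board over the print, so that both register pins come up through its two holes and it lies flat on the board, and let go. Last, lower the brass weight, flange down, over the centre post until it rests flat on the stencil, without dropping it, and leave the other stencil and everything else on the table as it is.

Things in the scene. Friction and masses are not known exactly. Their poses are not given: they have to be found in the camera images.
- rack: low light-wood pigeonhole rack, fixed, 139 mm deep (x), 292 wide (y), 66 tall, two bays, no bottom board. Origin on the table; its open front face is at x = -65 mm, its back wall at x = +66; stencils come out along its -x. Bay middles lie at y = +71 and -71 mm; each bay is 134 mm wide and 56 high inside
- stencil: aluminium stencil with RED grip and post, in either bay; plate 116 mm (x) by 124 (y) by 6 thick, 0.25 to 0.42 kg; origin at the centre of its underside, z up. Two 11 mm round through holes near the rear (+x) edge, three slot windows at the others. A front tongue, 34 mm wide, reaches x = -128 mm and bears the tab. At the start only tongue and tab stand out of the rack
- stencil_tab (a point): point in the red front tab of the stencil, an upright fin 36 mm long (x), 12 mm thick (y, the way to pinch it), from 5 to 47 mm above the stencil's underside; this point is at x = -106 mm, 30 mm above the underside
- stencil_post (a point): point in the red centre post of the stencil, 16 mm square (sides along the stencil's x and y), from 12 to 46 mm above the underside; this point is on its axis, 32 mm above the underside
- stencil_seat (a point): where the weight is to come to rest: on the stencil's upper face, 6 mm above its underside, on the axis of the round centring boss (32 mm diameter, 6 mm high, from 6 to 12 mm above the underside) at the foot of the post
- stencil_hole_l (a point): centre of the stencil's left (+y) hole at the underside, 44 mm behind (+x) and 45 mm to the left of the stencil's origin
- stencil_hole_r (a point): centre of the stencil's right (-y) hole at the underside, 44 mm behind (+x) and 45 mm to the right of the stencil's origin
- board: plywood register board with a print on it, fixed, 190 mm (x) by 148 (y) by 12 thick, from x = -120 to +70 mm about its origin, which is at table height below the print's centre. Two pins stand near its far (+x) edge. The stencil belongs with its tab towards the board's -x, its origin straight above the board's
- pin_l (a point): foot of the board's left (+y) steel register pin, on its axis at the board's upper face (12 mm above the table): 8 mm diameter, straight for 10 mm, then a tapered nose of 5 mm narrowing to 4 mm diameter, top 15 mm above the board; at x = +44, y = +45 mm on the board
- pin_r (a point): foot of the board's right (-y) steel register pin, the same, at x = +44, y = -45 mm on the board
- weight: brass hold-down weight, 0.4 to 0.6 kg: a flange 76 mm diameter and 6 mm thick below, a round hub 54 mm diameter above it up to 34 mm, bored right through at 35 mm diameter. Origin at the centre of its underside, z up; stands flange down on the table
- spare: the other stencil, in the other bay, the same but with BLUE grip and post; it stays where it is; origin as for the stencil
- flask_pink: round-bellied stoppered pigment flask, pink, with a cork, 76 mm across and 114 mm tall; a bystander, not to be disturbed; origin at the centre of its underside
- flask_blue: round-bellied stoppered pigment flask, dark blue, with a cork, 76 mm across and 114 mm tall; a bystander, not to be disturbed; origin at the centre of its underside
- flask_yellow: round-bellied stoppered pigment flask, yellow, with a cork, 76 mm across and 114 mm tall; a bystander, not to be disturbed; origin at the centre of its underside
- inkpot: dark green glass ink pot with a black lid, 52 mm across and 48 tall; a bystander; origin at the centre of its underside
- paint_dish: small white dish of gold paint, 66 mm across and 24 tall; a bystander; origin at the centre of its underside
Things that resemble listed ones, but are neither listed nor needed, are in the scene too. Leave any pink look-alike of the weight alone.

How it is judged:
By the outcome, as a careful person would: the job done as asked, in the order asked, and still so for the second after the job is handed in, with the robot touching nothing.
It also fails if it takes over 64 s, if anything falls off the work surface, if the arm or the gripper's body presses on something with over 40 N, if the wrist force passes 120 N, or if a joint passes its speed limit or range.

## Working session

There is one attempt and no reset: what is moved stays moved. The work goes in short steps, Python scripts to look and compute and a tool call to move; the robot and the scene stay as the last step left them, time stands still between calls to the robot, and variables do not carry over. Pictures are saved under pics/ and viewed, about 8 in all and at most 12, crops included, and the job is handed in when it is done.

Besides the shell and the picture viewer there is one more tool, called after "Call:" as name(argument=value, ...) on one line, values as JSON. move_arm: Moves the arm, as the interface text tells. Shifts and turns lie within -1 to 1; 1 stands for 800 mm of shift or pi rad of turn. Its arguments: {"type":"object","properties":{"jaw":{"type":"array","items":{"type":"number"}},"dp":{"type":"array","items":{"type":"array","items":{"type":"number","minimum":-1,"maximum":1}}},"rotation":{"type":"array","items":{"type":"array","items":{"type":"number","minimum":-1,"maximum":1}}},"squeeze":{"type":"number"}},"required":["jaw","dp","rotation"]}

```bash
mkdir -p pics; ls; python3 - <<'E'
from workcell import bot, grab_frame, calibration, workorder
import cv2,numpy as np
np.set_printoptions(precision=4,suppress=True)
for n in ("scene","side"):
    cv2.imwrite(f"pics/{n}0.png",grab_frame(n)); c=calibration(n); print(n,c["camera_matrix"],c["T"])
print(bot.observe())
E
```

```text
pics
scene [[512.2243   0.     316.6222]
 [  0.     512.2243 198.2644]
 [  0.       0.       1.    ]] [[ 0.6117  0.6338 -0.4735  1.2805]
 [ 0.7911 -0.4965  0.3573 -0.5805]
 [-0.0087 -0.5931 -0.8051  1.2113]
 [ 0.      0.      0.      1.    ]]
side [[427.2718   0.     317.0419]
 [  0.     427.2718 199.6965]
 [  0.       0.       1.    ]] [[-0.9813 -0.0872  0.1718  0.383 ]
 [-0.1912  0.5512 -0.8121  0.8259]
 [-0.0239 -0.8298 -0.5576  0.6492]
 [ 0.      0.      0.      1.    ]]
{'clock': 0.1, 'qpos': array([ 1.1958,  0.5219, -0.0363,  1.5999,  0.0212,  1.0211, -0.1128]), 'qd': array([-0.0009, -0.0013, -0.0002, -0.0007,  0.0005, -0.0008,  0.0007]), 'joint_efforts': array([  0.0059, -92.849 ,   1.9852, -37.0534,   0.0182,   0.0053,
         0.0001]), 'position': array([ 0.1874, -0.5959,  0.2308]), 'tool_rot': array([-3.1406,  0.0001,  0.3048]), 'force': array([-0.7786,  0.3454, -1.015 ]), 'moment': array([0.0075, 0.0049, 0.0065]), 'grip_width': 0.0851832177517029}
```

View pics/scene0.png

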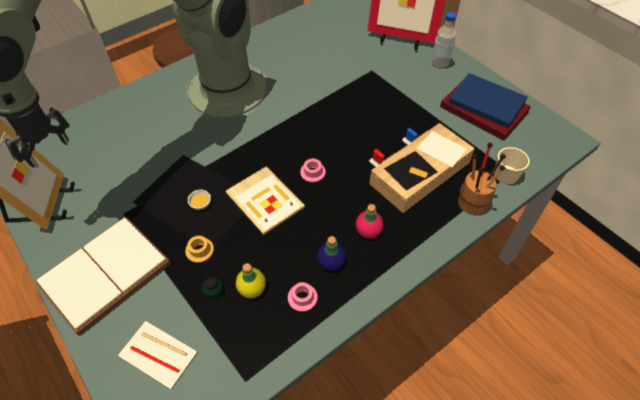

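View pics/side0.png

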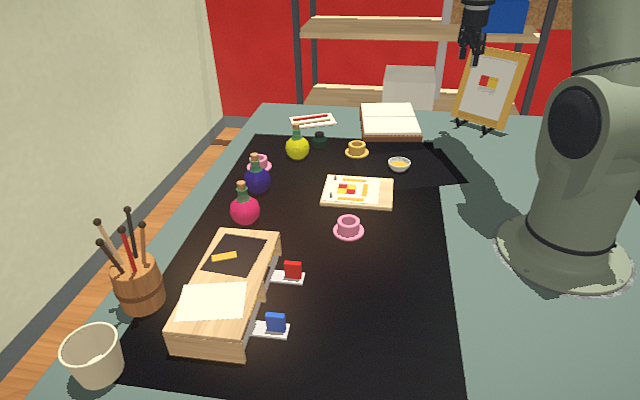

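```bash
cat > h.py <<'E'
from workcell import bot, grab_frame, calibration, workorder
import cv2,numpy as np
np.set_printoptions(precision=4,suppress=True)
def ray(c,px,z):
    K,T=np.array(c["camera_matrix"]),np.array(c["T"])
    p=np.atleast_2d(px).astype(float)
    d=(np.c_[p,np.ones(len(p))]@np.linalg.inv(K).T)@T[:3,:3].T
    o=T[:3,3]; return o+d*((z-o[2])/d[:,2])[:,None]
def proj(c,P):
    K,T=np.array(c["camera_matrix"]),np.array(c["T"])
    q=(np.atleast_2d(P)-T[:3,3])@T[:3,:3]@K.T
    return q[:,:2]/q[:,2:]
def tri(c1,p1,c2,p2):
    A=[]
    for c,p in((c1,p1),(c2,p2)):
        T=np.linalg.inv(np.array(c["T"]));P=np.array(c["camera_matrix"])@T[:3]
        A+= [p[0]*P[2]-P[0],p[1]*P[2]-P[1]]
    X=np.linalg.svd(np.array(A))[2][-1]; return X[:3]/X[3]
def blobs(img,lo,hi,roi,amin=15):
    x0,y0,x1,y1=roi
    m=cv2.inRange(cv2.cvtColor(img[y0:y1,x0:x1],cv2.COLOR_BGR2HSV),lo,hi)
    cs=cv2.findContours(m,cv2.RETR_EXTERNAL,cv2.CHAIN_APPROX_NONE)[0]
    cs=sorted([c+[x0,y0] for c in cs if cv2.contourArea(c)>=amin],key=cv2.contourArea,reverse=True)
    return cs
def cen(c):
    m=cv2.moments(c); return np.array([m['m10'],m['m01']])/m['m00']
E
python3 - <<'E'
from h import *
a,b=cv2.imread("pics/scene0.png"),cv2.imread("pics/side0.png")
A,B=calibration("scene"),calibration("side")
for nm,lo,hi in(("red",(0,170,90),(6,255,255)),("blue",(105,150,90),(118,255,255))):
    p=blobs(a,lo,hi,(365,120,425,175),10);q=blobs(b,lo,hi,(255,250,310,345),10)
    print(nm,[cen(c) for c in p],[cen(c) for c in q]); print(tri(A,cen(p[0]),B,cen(q[0])))
# board, rack, weight
for n,img,c,r in(("scene",a,A,(220,160,312,240)),("side",b,B,(315,165,400,215))):
    k=blobs(img,(8,15,110),(35,190,255),r,300)
    q=cv2.minAreaRect(k[0]); ap=cv2.approxPolyDP(cv2.convexHull(k[0]),4,True)[:,0]
    print(n,"board",ap.tolist(),ray(c,ap,.012)[:,:2].tolist())
for n,img,c,r in(("scene",a,A,(360,115,485,215)),("side",b,B,(160,222,285,362))):
    k=blobs(img,(5,15,90),(35,190,255),r,100)
    ap=cv2.approxPolyDP(cv2.convexHull(np.vstack(k)),4,True)[:,0]
    print(n,"rack",ap.tolist(),ray(c,ap,.066)[:,:2].tolist())
k=blobs(a,(12,120,90),(30,255,255),(180,232,216,264),50); print("weight",cen(k[0]),ray(A,cen(k[0]),.015))
k2=blobs(b,(12,120,60),(30,255,255),(342,138,372,160),30); print(cen(k2[0]),ray(B,cen(k2[0]),.015),tri(A,cen(k[0]),B,cen(k2[0])))
for n,p in(("pinkfl",(370,235)),("bluefl",(332,268)),("yelfl",(251,296)),("ink",(212,290)),("pinkw1",(313,170)),("pinkw2",(302,298)),("dish",(199,200))): print(n,ray(A,p,.01)[0][:2])
cr=np.hstack([cv2.resize(a[115:215,360:485],None,fx=3.2,fy=3.2,interpolation=2),cv2.resize(b[222:322,205:330],None,fx=3.2,fy=3.2,interpolation=2)])
cr2=np.hstack([cv2.resize(a[160:240,215:315],None,fx=4,fy=3.2,interpolation=2),cv2.resize(b[160:240,310:410],None,fx=4,fy=3.2,interpolation=2)])
cv2.imwrite("pics/crop.png",np.vstack([cr,cr2])[:, :800])
E
```

```text
red [array([378.1162, 155.641 ])] [array([292.4042, 268.938 ])]
[0.5745 0.1891 0.0313]
blue [array([410.8569, 134.0327])] [array([279.2099, 314.5062])]
[0.5719 0.3223 0.0396]
scene board [[304, 205], [262, 233], [226, 190], [266, 166]] [[0.571768481798792, -0.09163276773704737], [0.5763552111310604, -0.24067547275180023], [0.3863542614363107, -0.2401179872514756], [0.38300261527658763, -0.09508560362381008]]
side board [[327, 174], [392, 178], [391, 210], [320, 205]] [[0.5762599073193669, -0.23939372281403648], [0.3879735861093325, -0.24534038598813146], [0.38280389225201084, -0.08529078170151438], [0.5668460640351762, -0.07884655166881549]]
scene rack [[484, 209], [478, 214], [402, 212], [370, 184], [369, 160], [404, 137], [440, 123], [474, 148], [484, 172]] [[0.9170232728251355, 0.26467422463420665], [0.9181694789281076, 0.23928587925836853], [0.7867503491231803, 0.0821264767489438], [0.660436797320112, 0.07747859639522392], [0.5913502897801172, 0.13416465201554073], [0.5877211998199517, 0.2783350945334514], [0.6135385684870048, 0.4069706462965754], [0.7491149993473805, 0.41127457734547324], [0.8295577079108107, 0.3640851104218824]]
side rack [[284, 339], [245, 361], [169, 354], [162, 335], [160, 270], [219, 227], [278, 231]] [[0.5377266145376476, 0.3900156110230498], [0.587728472643875, 0.44124031338185976], [0.7129126983060967, 0.45030640617983986], [0.7424070909306157, 0.41768610593096456], [0.8238652251765406, 0.27182075917671367], [0.7601720596938382, 0.11946954084693517], [0.6243829160319904, 0.11206351460026498]]
weight [198.7739 248.6603] [[ 0.5141 -0.4049  0.015 ]]
[356.4766 149.359 ] [[ 0.5086 -0.4021  0.015 ]] [ 0.5107 -0.4049  0.0122]
pinkfl [ 0.7647 -0.0084]
bluefl [ 0.7804 -0.1556]
yelfl [ 0.716  -0.3694]
ink [ 0.64   -0.4395]
pinkw1 [0.4828 0.0092]
pinkw2 [ 0.8007 -0.2698]
dish [ 0.3676 -0.3209]
```

View pics/crop.png

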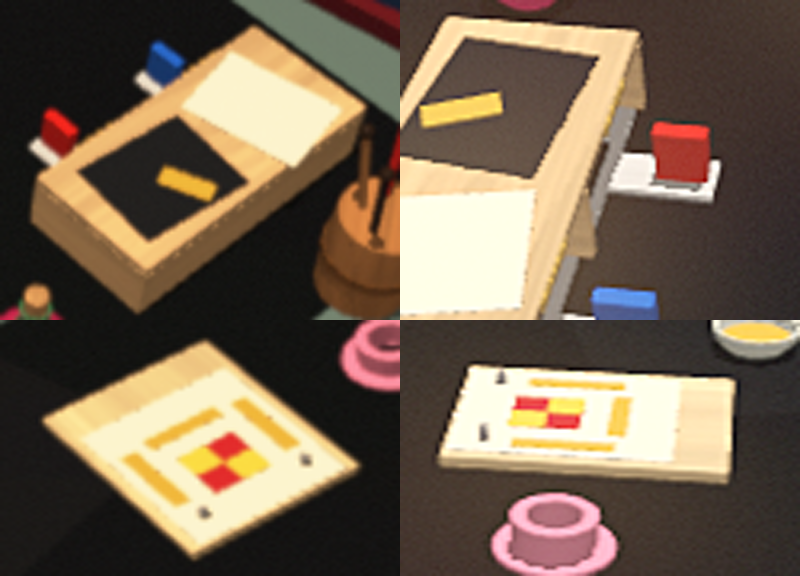

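```bash
python3 - <<'E'
from h import *
A,B=calibration("scene"),calibration("side")
q=ray(A,[(371.9,171.2),(439,123),(474,148.7),(403.7,200)],.066)[:,:2]; print("rack",q)
for i in range(4):
    e=q[(i+1)%4]-q[i]; print(np.hypot(*e),np.degrees(np.arctan2(e[1],e[0])))
# side: front top edge corners
s=ray(B,[(205+638/3.2-125,222+32/3.2),(205+(448-400)/3.2,222+15/3.2)],.066); print("side",s)
q=ray(A,[(225.75,191.25),(266.25,166.6),(305,205.9),(263.75,231)],.012)[:,:2]; print("board",q)
for i in range(4):
    e=q[(i+1)%4]-q[i]; print(np.hypot(*e),np.degrees(np.arctan2(e[1],e[0])))
print(ray(A,[(266,221.2),(291.5,204.7)],.018))
c=calibration("wrist"); s=bot.observe(); print(c["camera_matrix"],c["T"],s["position"],s["tool_rot"])
E
```

```text
rack [[0.6285 0.1127]
 [0.6116 0.4045]
 [0.751  0.4092]
 [0.7601 0.1137]]
0.29230308652482123 93.31755572608907
0.13946458030608916 1.9025501405848615
0.295620749606251 -88.23286407052049
0.13159185812382404 -179.58059397613766
side [[0.6204 0.115  0.066 ]
 [0.7584 0.118  0.066 ]]
board [[ 0.3899 -0.2431]
 [ 0.3854 -0.0958]
 [ 0.5761 -0.0913]
 [ 0.5739 -0.2331]]
0.14737763456837738 91.71551852090789
0.1907001742577001 1.3685117789350507
0.14188062999273812 -90.88714986517108
0.184308607121706 -176.8890375148984
[[ 0.5543 -0.2115  0.018 ]
 [ 0.5523 -0.1217  0.018 ]]
[[294.2209   0.     324.008 ]
 [  0.     294.2209 194.7518]
 [  0.       0.       1.    ]] [[ 0.2997 -0.92   -0.2525  0.2514]
 [-0.954  -0.289  -0.0791 -0.5763]
 [-0.0002  0.2646 -0.9644  0.3736]
 [ 0.      0.      0.      1.    ]] [ 0.1874 -0.5959  0.2308] [-3.1406  0.0001  0.3048]
```

```bash
cat >> h.py <<'E'
from scipy.spatial.transform import Rotation as Ro
def plan(pos,yaw,n,start=None):
    """rows (dp, rot) from measured pose to a tool-down pose"""
    s=bot.observe() if start is None else start
    p0,R0=np.array(s["position"]),Ro.from_euler("xyz",s["tool_rot"])
    R1=Ro.from_euler("xyz",[np.pi,0,yaw]); w=(R0.inv()*R1).as_rotvec()
    R,p=R0,p0
    for i in range(1,n+1):
        d=R.inv().apply((np.array(pos)-p0)/n)/.8
        print(np.round(d,4).tolist(),np.round(w/n/np.pi,4).tolist())
        R=R*Ro.from_rotvec(w/n)
    return dict(position=np.array(pos),tool_rot=np.array([np.pi,0,yaw]))
E
python3 - <<'E'
from h import *
s=plan([.53,-.28,.27],.03,9)
E
```

```text
[0.0586, -0.0276, -0.0054] [-0.0, 0.0, 0.0097]
[0.0577, -0.0294, -0.0054] [-0.0, 0.0, 0.0097]
[0.0568, -0.0311, -0.0054] [-0.0, 0.0, 0.0097]
[0.0558, -0.0328, -0.0054] [-0.0, 0.0, 0.0097]
[0.0548, -0.0345, -0.0054] [-0.0, 0.0, 0.0097]
[0.0537, -0.0362, -0.0054] [-0.0, 0.0, 0.0097]
[0.0525, -0.0378, -0.0054] [-0.0, 0.0, 0.0097]
[0.0514, -0.0394, -0.0054] [-0.0, 0.0, 0.0097]
[0.0501, -0.0409, -0.0054] [-0.0, 0.0, 0.0097]
```

Call:
move_arm(jaw=[0,0,0,0,0,0,0,0,0,0], dp=[[0.0586,-0.0276,-0.0054],[0.0577,-0.0294,-0.0054],[0.0568,-0.0311,-0.0054],[0.0558,-0.0328,-0.0054],[0.0548,-0.0345,-0.0054],[0.0537,-0.0362,-0.0054],[0.0525,-0.0378,-0.0054],[0.0514,-0.0394,-0.0054],[0.05,-0.041,-0.0054],[0,0,0]], rotation=[[0,0,0.0097],[0,0,0.0097],[0,0,0.0097],[0,0,0.0097],[0,0,0.0097],[0,0,0.0097],[0,0,0.0097],[0,0,0.0097],[0,0,0.0097],[0,0,0]])

```text
clock: 1.35
position: [0.5327, -0.2762, 0.2699]
tool_rot: [-3.14, -0.001, 0.036]
force: [-0.0, -0.5, 0.3]
grip_width: 0.0855
```

```bash
python3 - <<'E'
from h import *
s=bot.observe(); print(s["position"],s["tool_rot"],s["force"])
c=calibration("wrist"); im=grab_frame("wrist"); cv2.imwrite("pics/w1.png",im)
np.savez("w1.npz",K=c["camera_matrix"],T=c["T"])
plan([.562,.189,.2],.03,9)
E
```

```text
[ 0.5327 -0.2762  0.2699] [-3.14   -0.0006  0.0358] [-0.0433 -0.4959  0.333 ]
[0.0065, -0.0647, 0.0097] [-0.0, 0.0, 0.0001]
[0.0065, -0.0647, 0.0097] [-0.0, 0.0, 0.0001]
[0.0064, -0.0647, 0.0097] [-0.0, 0.0, 0.0001]
[0.0064, -0.0647, 0.0097] [-0.0, 0.0, 0.0001]
[0.0064, -0.0647, 0.0097] [-0.0, 0.0, 0.0001]
[0.0064, -0.0647, 0.0097] [-0.0, 0.0, 0.0001]
[0.0063, -0.0647, 0.0097] [-0.0, 0.0, 0.0001]
[0.0063, -0.0648, 0.0097] [-0.0, 0.0, 0.0001]
[0.0063, -0.0648, 0.0097] [-0.0, 0.0, 0.0001]
```

View pics/w1.png

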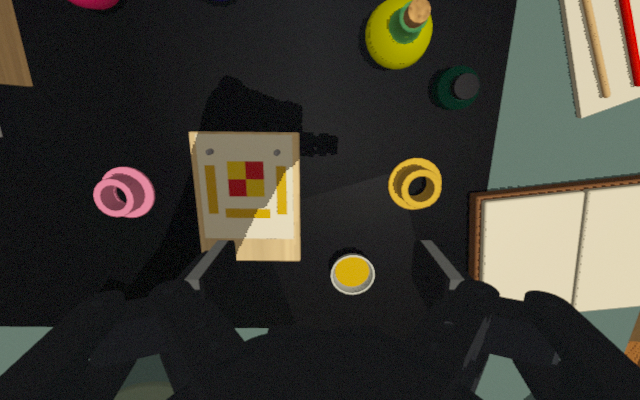

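The wrist view shows the board, its pins at about (210,152) and (277,152), and the brass weight at about (415,184). The dish is at (353,274), well clear of the weight.

Call:
move_arm(jaw=[0,0,0,0,0,0,0,0,0,0], dp=[[0.0065,-0.0647,0.0097],[0.0065,-0.0647,0.0097],[0.0065,-0.0647,0.0097],[0.0065,-0.0647,0.0097],[0.0065,-0.0647,0.0097],[0.0065,-0.0647,0.0097],[0.0065,-0.0647,0.0097],[0.0065,-0.0647,0.0097],[0.006,-0.0647,0.0097],[0,0,0]], rotation=[[0,0,0],[0,0,0],[0,0,0],[0,0,0],[0,0,0],[0,0,0],[0,0,0],[0,0,0],[0,0,0],[0,0,0]])

```text
clock: 2.65
position: [0.5614, 0.19, 0.1994]
tool_rot: [-3.141, 0.001, 0.035]
force: [0.3, -1.2, -0.5]
grip_width: 0.0854
```

```bash
python3 - <<'E'
from h import *
s=bot.observe(); print(s["position"],s["tool_rot"],s["force"])
c=calibration("wrist"); im=grab_frame("wrist"); cv2.imwrite("pics/w2.png",im)
np.savez("w2.npz",K=c["camera_matrix"],T=c["T"])
for k in blobs(im,(0,160,60),(8,255,255),(0,0,640,400),60)+blobs(im,(174,160,60),(180,255,255),(0,0,640,400),60):
    r=cv2.minAreaRect(k); print("red",r,ray(c,r[0],.047)[0])
z=np.load("w1.npz"); w=dict(camera_matrix=z["K"],T=z["T"]); a=cv2.imread("pics/w1.png")
g=cv2.cvtColor(a,cv2.COLOR_BGR2GRAY)
for (x,y) in((210,152),(277,152)):
    m=(g[y-8:y+9,x-8:x+9]<165).astype(np.uint8); k=max(cv2.findContours(m,0,1)[0],key=cv2.contourArea)+[x-8,y-8]
    print("pin",cen(k),cv2.boundingRect(k),ray(w,cen(k),.022)[0])
k=blobs(a,(14,140,110),(28,255,255),(380,150,450,220),100)
e=cv2.fitEllipse(cv2.convexHull(k[0])); print("weight hull",e,ray(w,e[0],.015)[0])
k=blobs(a,(8,15,130),(35,255,255),(180,120,310,270),500)
ap=cv2.approxPolyDP(cv2.convexHull(k[0]),4,True)[:,0]; print(ap.tolist(),ray(w,ap,.012)[:,:2])
cv2.imwrite("pics/pcrop.png",np.hstack([cv2.resize(a[130:175,190:300],None,fx=4,fy=4,interpolation=2),cv2.resize(a[155:215,380:450],None,fx=3,fy=3)]) if 45*4==180 else 0)
E
```

```text
[0.5614 0.19   0.1994] [-3.1407  0.0014  0.0347] [ 0.2898 -1.1559 -0.4841]
red ((328.5, 166.0), (38.0, 11.0), 90.0) [0.5775 0.1857 0.047 ]
red ((17.0, 168.5), (34.0, 81.0), 0.0) [0.5641 0.5018 0.047 ]
red ((608.0, 237.5), (17.0, 22.0), 90.0) [ 0.5097 -0.12    0.047 ]
red ((631.0, 218.0), (18.0, 16.0), 90.0) [ 0.5327 -0.1379  0.047 ]
pin [210. 152.] (202, 144, 17, 17) [ 0.5461 -0.1247  0.022 ]
pin [277. 152.] (269, 144, 17, 17) [ 0.5492 -0.2134  0.022 ]
weight hull ((415.01373291015625, 183.67225646972656), (51.7548713684082, 54.94972610473633), 66.68628692626953) [ 0.5113 -0.4034  0.015 ]
[[189, 132], [297, 134], [299, 260], [237, 260], [206, 237]] [[ 0.5704 -0.0947]
 [ 0.5729 -0.2388]
 [ 0.3871 -0.2439]
 [ 0.3837 -0.1507]
 [ 0.4195 -0.1067]]
```

View pics/w2.png

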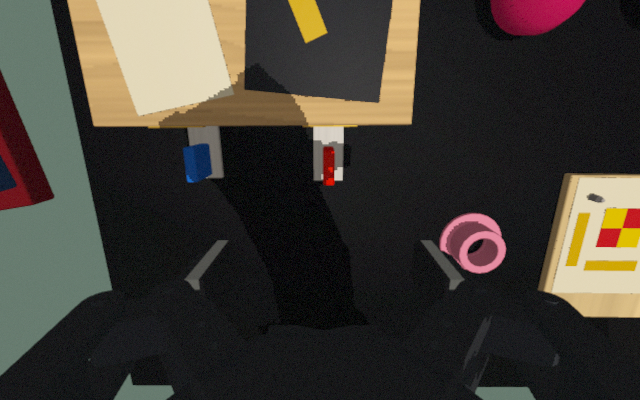

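```bash
python3 - <<'E'
from h import *
z=np.load("w2.npz"); w=dict(camera_matrix=z["K"],T=z["T"]); b=cv2.imread("pics/w2.png")
print("fin rear top, front top?",ray(w,[(328.5,147)],.047),"tongue front",ray(w,[(314,180),(343,180)],.006),ray(w,[(93,126),(412,124)],.066))
z=np.load("w1.npz"); w=dict(camera_matrix=z["K"],T=z["T"]); a=cv2.imread("pics/w1.png")
g=cv2.cvtColor(a,cv2.COLOR_BGR2GRAY)
print(g[144:160,202:219]); print(g[144:160,269:286])
plan([.575,.187,.013],.037,6)
E
```

```text
fin rear top, front top? [[0.5966 0.1864 0.047 ]] tongue front [[0.5533 0.2011 0.006 ]
 [0.5545 0.1672 0.006 ]] [[0.6103 0.4028 0.066 ]
 [0.6221 0.1114 0.066 ]]
[[127 125 126 126 127 128 125 127 127 125 126 126 125 125 128 128 125]
 [126 127 128 124 125 124 125 126 124 125 125 126 128 127 126 124 124]
 [125 122 128 125 125 125 125 124 126 126 127 125 127 127 125 125 127]
 [123 124 125 124 125 127 126 126 125 126 126 126 127 126 125 127 126]
 [124 124 126 127 126 124 117 107 103 103 120 126 123 127 127 125 129]
 [126 125 126 127 118 104  92  85  80  78  88 112 128 125 126 124 125]
 [127 125 126 116  95  85  81  80  76  68  74  89 118 125 127 125 127]
 [126 125 128 108  86  89  81  77  77  73  63  86 114 126 124 123 125]
 [128 125 126 111  86  90  79  75  77  72  64  92 118 127 125 127 124]
 [125 126 125 116  95  85  76  74  74  71  78 106 124 125 124 124 125]
 [125 126 127 125 111  87  72  78  87 105 119 121 125 127 124 126 126]
 [127 125 125 125 123 116 114 116 118 123 127 125 127 124 125 126 125]
 [125 126 125 126 128 126 126 128 126 124 125 124 125 122 127 126 126]
 [128 127 127 12
[... 922 characters left out ...]
126 113  89  83  82  75  85 110 124 128 128 128 127 129]
 [126 126 127 127 125 115  97  84  89 111 124 126 128 128 127 126 128]
 [128 127 127 126 125 126 125 118 119 127 127 126 129 127 127 128 128]
 [125 128 127 127 128 128 126 126 131 127 125 128 128 127 125 126 129]
 [128 127 127 127 126 127 126 125 127 125 128 129 127 130 128 127 128]
 [126 125 127 126 129 125 126 127 127 125 128 126 127 126 128 128 127]]
[0.0028, 0.0001, 0.0389] [0.0, 0.0001, -0.0003]
[0.0028, 0.0002, 0.0389] [0.0, 0.0001, -0.0003]
[0.0028, 0.0002, 0.0389] [0.0, 0.0001, -0.0003]
[0.0028, 0.0002, 0.0389] [0.0, 0.0001, -0.0003]
[0.0028, 0.0002, 0.0389] [0.0, 0.0001, -0.0003]
[0.0028, 0.0002, 0.0389] [0.0, 0.0001, -0.0003]
```

Call:
move_arm(jaw=[60,120,120,120,120,120,120,255,255,255], dp=[[0.0033,0.001,0.0388],[0.0033,0.001,0.0388],[0.0033,0.001,0.0388],[0.0033,0.001,0.0388],[0.0033,0.001,0.0388],[0.0033,0.001,0.0388],[0,0,0],[0,0,0],[0,0,0],[0,0,0]], rotation=[[0,0,-0.0016],[0,0,0],[0,0,0],[0,0,0],[0,0,0],[0,0,0],[0,0,0],[0,0,0],[0,0,0],[0,0,0]], squeeze=50)

```text
clock: 3.95
position: [0.5791, 0.1829, 0.0157]
tool_rot: [-3.141, -0.002, 0.035]
force: [-0.2, -0.6, 7.9]
grip_width: 0.0109
```

```bash
python3 - <<'E'
from h import *
s=bot.observe(); print(s["position"],s["tool_rot"],s["force"],s["grip_width"])
z=np.load("w1.npz"); w=dict(camera_matrix=z["K"],T=z["T"]); a=cv2.imread("pics/w1.png")
g=cv2.cvtColor(a,cv2.COLOR_BGR2GRAY)
for (x,y) in((210,152),(277,152)):
    m=(g[y-8:y+9,x-8:x+9]<105).astype(np.uint8); k=max(cv2.findContours(m,0,1)[0],key=cv2.contourArea)+[x-8,y-8]
    print("pin",cen(k),cv2.boundingRect(k),ray(w,cen(k),.020)[0],ray(w,cen(k),.012)[0])
E
```

```text
[0.5791 0.1829 0.0157] [-3.1409 -0.0022  0.0352] [-0.1617 -0.5625  7.9019] 0.010871706214685587
pin [209.3897 151.1795] (206, 148, 8, 7) [ 0.5468 -0.1232  0.02  ] [ 0.5458 -0.1201  0.012 ]
pin [276.609 152.   ] (274, 149, 7, 7) [ 0.5489 -0.2126  0.02  ] [ 0.5479 -0.2114  0.012 ]
```

Call:
move_arm(jaw=[255,255,255,255,255,255,255,255,255,255], dp=[[0,0,-0.001],[-0.01,0,0],[-0.016,0.0001,0],[-0.02,0.0001,0],[-0.024,0.0001,0],[-0.026,0.0001,0],[-0.026,0.0001,0],[-0.026,0.0001,0],[-0.026,0.0001,0],[-0.022,0.0001,0]], rotation=[[0,0,0],[0,0,0],[0,0,0],[0,0,0],[0,0,0],[0,0,0],[0,0,0],[0,0,0],[0,0,0],[0,0,0]])

```text
clock: 5.2
position: [0.4216, 0.177, 0.0157]
tool_rot: [-3.14, -0.003, 0.036]
force: [4.8, -0.1, 5.7]
grip_width: 0.0117
```

```bash
python3 - <<'E'
from h import *
s=bot.observe(); print(s["position"],s["tool_rot"],s["force"],s["moment"],s["grip_width"])
cv2.imwrite("pics/s1.png",np.hstack([grab_frame("side")[150:400,130:530],grab_frame("scene")[80:330,230:630]]))
E
```

```text
[0.4216 0.177  0.0157] [-3.1403 -0.0025  0.0356] [ 4.8224 -0.0921  5.6675] [ 0.0285 -1.0381  0.119 ] 0.011669385025983662
```

View pics/s1.png

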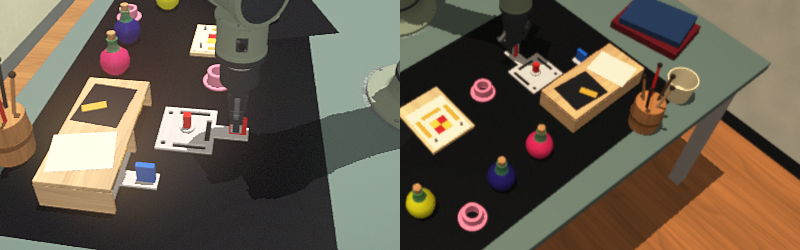

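Call:
move_arm(jaw=[120,100,100,100,60,0,0,0,0,0], dp=[[0,0,0],[0,0,0],[0,0,-0.03],[0,0,-0.05],[0.01,0,-0.06],[0.03,-0.001,-0.06],[0.04,-0.001,-0.03],[0.052,-0.001,0],[0,0,0],[0,0,0]], rotation=[[0,0,0],[0,0,0],[0,0,0],[0,0,0],[0,0,0],[0,0,0],[0,0,0],[0,0,0],[0,0,0],[0,0,0]])

```text
clock: 6.55
position: [0.5262, 0.1826, 0.1984]
tool_rot: [3.141, 0.001, 0.036]
force: [-0.1, 0.9, 0.2]
grip_width: 0.0853
```

```bash
python3 - <<'E'
from h import *
s=bot.observe(); print(s["position"],s["tool_rot"],s["force"],s["grip_width"])
c=calibration("wrist"); im=grab_frame("wrist"); cv2.imwrite("pics/w3.png",im)
np.savez("w3.npz",K=c["camera_matrix"],T=c["T"])
for k in blobs(im,(0,160,50),(8,255,255),(200,50,450,300),40):
    r=cv2.minAreaRect(k); print("red",r,ray(c,r[0],.046)[0])
g=cv2.cvtColor(im,cv2.COLOR_BGR2GRAY)
m=(g>70).astype(np.uint8)
print(proj(c,[[.571,.226,.006],[.571,.136,.006]]))
E
```

```text
[0.5262 0.1826 0.1984] [3.1413 0.0012 0.0356] [-0.0964  0.8833  0.2197] 0.08527353077369595
red ((326.0, 269.5), (43.0, 10.0), 90.0) [0.4254 0.1762 0.046 ]
red ((325.0, 182.0), (18.0, 14.0), 90.0) [0.5256 0.181  0.046 ]
[[286.0062 133.0072]
 [366.423  135.8738]]
```

View pics/w3.png

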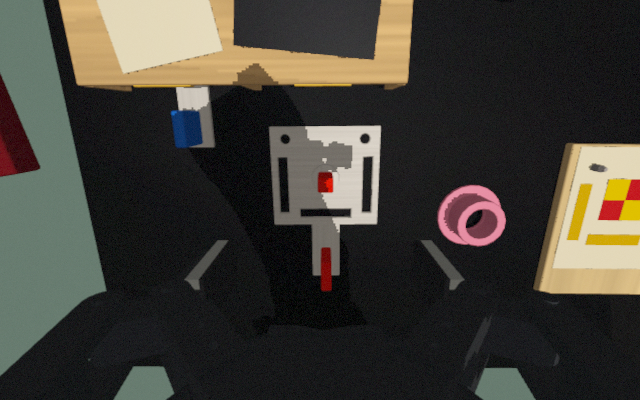

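The stencil now lies clear of the rack: holes at about (285,139) and (365,138), post at (325,182).

```bash
cat >> h.py <<'E'
def dark(img,px,r=9,inv=False):
    g=cv2.cvtColor(img,cv2.COLOR_BGR2GRAY).astype(float); x,y=int(px[0]),int(px[1])
    p=g[y-r:y+r+1,x-r:x+r+1]; b=np.median(p); d=np.percentile(p,3) if True else 0
    w=np.clip((b-p)/(b-d),0,1); w[w<.25]=0
    n,l=cv2.connectedComponents((w>0).astype(np.uint8)); i=max(range(1,n),key=lambda i:w[l==i].sum()); w[l!=i]=0
    yy,xx=np.mgrid[y-r:y+r+1,x-r:x+r+1]; return np.array([(w*xx).sum(),(w*yy).sum()])/w.sum()
E
python3 - <<'E'
from h import *
z=np.load("w3.npz"); c=dict(camera_matrix=z["K"],T=z["T"]); im=cv2.imread("pics/w3.png")
L,R=dark(im,(285,139),7),dark(im,(365,138),7)
q=ray(c,[L,R],.0055); print(L,R,q,np.hypot(*(q[1]-q[0])[:2]))
d=q[0]-q[1]; yaw=np.arctan2(-d[0],d[1]); m=q.mean(0)[:2]; o=m-.044*np.array([np.cos(yaw),np.sin(yaw)]); print("yaw",yaw,"origin",o)
z=np.load("w1.npz"); w=dict(camera_matrix=z["K"],T=z["T"]); a=cv2.imread("pics/w1.png")
L,R=dark(a,(210,152),8),dark(a,(277,152),8); q=ray(w,[L,R],.02);print("pins",L,R,q)
d=q[0]-q[1]; yw=np.arctan2(-d[0],d[1]); m=q.mean(0)[:2]; print("board yaw",yw,"origin",m-.044*np.array([np.cos(yw),np.sin(yw)]),np.hypot(*d[:2]))
print("post"); plan([o[0],o[1],.013+.003],yaw,6)
E
```

```text
[284.752  138.6456] [364.5206 138.1236] [[0.5647 0.2275 0.0055]
 [0.5684 0.1379 0.0055]] 0.08966047853000729
yaw 0.04141639955965344 origin [0.5226 0.1809]
pins [209.4617 151.3435] [276.5877 152.1103] [[ 0.5466 -0.1233  0.02  ]
 [ 0.5488 -0.2126  0.02  ]]
board yaw 0.024125610907625484 origin [ 0.5037 -0.169 ] 0.08930012699938439
post
[-0.0007, 0.0003, 0.038] [0.0, 0.0001, -0.0003]
[-0.0007, 0.0003, 0.038] [0.0, 0.0001, -0.0003]
[-0.0007, 0.0003, 0.038] [0.0, 0.0001, -0.0003]
[-0.0007, 0.0003, 0.038] [0.0, 0.0001, -0.0003]
[-0.0007, 0.0003, 0.038] [0.0, 0.0001, -0.0003]
[-0.0007, 0.0003, 0.038] [0.0, 0.0001, -0.0003]
```

Call:
move_arm(jaw=[60,100,100,100,100,100,100,255,255,255], dp=[[-0.0046,0.002,0.04],[0,0,0.045],[0,0,0.045],[0,0,0.045],[0,0,0.03],[0,0,0.0218],[0,0,0],[0,0,0],[0,0,0],[0,0,0]], rotation=[[0,0,-0.0018],[0,0,0],[0,0,0],[0,0,0],[0,0,0],[0,0,0],[0,0,0],[0,0,0],[0,0,0],[0,0,0]], squeeze=70)

```text
clock: 7.85
position: [0.5238, 0.1812, 0.0186]
tool_rot: [-3.141, -0.001, 0.041]
force: [-2.1, -1.5, 10.2]
grip_width: 0.0149
```

```bash
python3 - <<'E'
from h import *
s=bot.observe(); print(s["position"],s["tool_rot"],s["force"],s["moment"],s["grip_width"])
p=s["position"].copy(); p[2]=.10
n=plan(p,.0414,2); plan([.5037,-.169,.10],.024,8,n)
E
```

```text
[0.5238 0.1812 0.0186] [-3.1411 -0.0014  0.0411] [-2.1409 -1.4726 10.1666] [-0.1428  0.4382 -0.0193] 0.014940281579557917
[0.0001, -0.0, -0.0509] [-0.0001, -0.0002, -0.0001]
[0.0, -0.0, -0.0509] [-0.0001, -0.0002, -0.0001]
[-0.0054, 0.0545, 0.0] [0.0, -0.0, 0.0007]
[-0.0053, 0.0546, 0.0] [0.0, -0.0, 0.0007]
[-0.0052, 0.0546, 0.0] [0.0, -0.0, 0.0007]
[-0.0051, 0.0546, 0.0] [0.0, -0.0, 0.0007]
[-0.0049, 0.0546, 0.0] [0.0, -0.0, 0.0007]
[-0.0048, 0.0546, 0.0] [0.0, -0.0, 0.0007]
[-0.0047, 0.0546, 0.0] [0.0, -0.0, 0.0007]
[-0.0046, 0.0546, 0.0] [0.0, -0.0, 0.0007]
```

Call:
move_arm(jaw=[255,255,255,255,255,255,255,255,255,255], dp=[[0,0,-0.02],[0,0,-0.04],[0,0.02,-0.042],[-0.005,0.055,0],[-0.006,0.065,0],[-0.007,0.07,0],[-0.007,0.07,0],[-0.006,0.065,0],[-0.005,0.055,0],[-0.004,0.0366,0]], rotation=[[0,0,0],[0,0,0],[0,0,0],[0,0,0.001],[0,0,0.001],[0,0,0.001],[0,0,0.001],[0,0,0.0005],[0,0,0.0005],[0,0,0]])

```text
clock: 9.1
position: [0.5026, -0.1716, 0.1002]
tool_rot: [3.141, -0.001, 0.023]
force: [0.3, 1.8, -2.9]
grip_width: 0.0145
```

Call:
move_arm(jaw=[255,255], dp=[[0,0,0],[0,0,0]], rotation=[[0,0,0],[0,0,0]])

```text
clock: 9.35
position: [0.5032, -0.1686, 0.0998]
tool_rot: [-3.141, -0.001, 0.026]
force: [0.3, -0.4, -3.0]
grip_width: 0.015
```

```bash
python3 - <<'E'
from h import *
s=bot.observe(); print(s["position"],s["tool_rot"],s["force"],s["moment"],s["grip_width"])
c=calibration("wrist"); im=grab_frame("wrist"); cv2.imwrite("pics/w4.png",im)
np.savez("w4.npz",K=c["camera_matrix"],T=c["T"])
E
```

```text
[ 0.5032 -0.1686  0.0998] [-3.1414 -0.0008  0.0257] [ 0.2685 -0.3825 -2.9611] [ 0.0247 -0.0749 -0.02  ] 0.015027827632667395
```

View pics/w4.png

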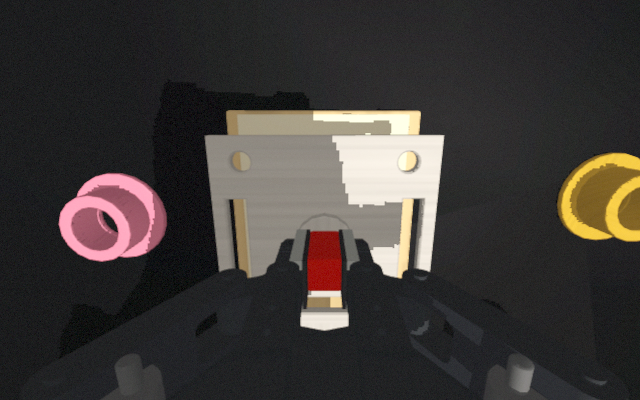

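The stencil is held level, with its holes at about (241,161) and (407,161). The board shows below.

```bash
python3 - <<'E'
from h import *
z=np.load("w4.npz"); c=dict(camera_matrix=z["K"],T=z["T"]); im=cv2.imread("pics/w4.png")
# paper-coloured (saturated) pixels in the holes vs grey plate
h=cv2.cvtColor(im,cv2.COLOR_BGR2HSV); g=im.astype(int)
for x,y in((241,161),(407,161)):
    p=im[y-16:y+17,x-16:x+17].astype(int); d=p[...,2]-p[...,0]; b=np.median(d)
    m=(d>b+20).astype(np.uint8); k=max(cv2.findContours(m,0,1)[0],key=cv2.contourArea)+[x-16,y-16]
    e=cv2.fitEllipse(cv2.convexHull(k)); print(b,e,cv2.boundingRect(k),ray(c,e[0],.0845)[0])
B=np.vstack([im[141:181,221:261],im[141:181,387:427]])
cv2.imwrite("pics/c4.png",cv2.resize(np.hstack([im[141:181,221:261],im[141:181,387:427]]),None,fx=8,fy=8,interpolation=0))
E
```

```text
14.0 ((238.07069396972656, 160.3009796142578), (10.574457168579102, 18.283727645874023), 175.18936157226562) (233, 152, 11, 18) [ 0.5449 -0.1216  0.0845]
18.0 ((409.1803894042969, 160.3563995361328), (13.263924598693848, 19.420190811157227), 8.97644329071045) (405, 151, 12, 20) [ 0.5472 -0.2139  0.0845]
```

View pics/c4.png

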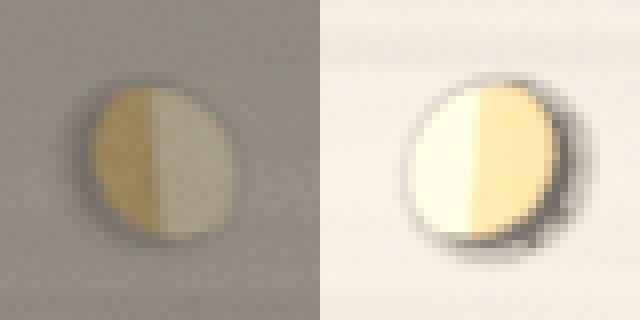

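```bash
python3 - <<'E'
from h import *
z=np.load("w4.npz"); c=dict(camera_matrix=z["K"],T=z["T"])
q=ray(c,[(240.1,161.7),(408.4,161.7)],.087); d=q[0]-q[1]; print(q,np.hypot(*d[:2]),"yaw",np.arctan2(-d[0],d[1]),"mid",q.mean(0))
E
```

```text
[[ 0.5445 -0.1233  0.087 ]
 [ 0.5468 -0.2128  0.087 ]] 0.0895287220938328 yaw 0.025195127554045592 mid [ 0.5457 -0.1681  0.087 ]
```

Call:
move_arm(jaw=[255,255,255,255,255], dp=[[0.0025,0,0.02],[0,0,0.025],[0,0,0.015],[0,0,0],[0,0,0]], rotation=[[0,0,0],[0,0,0],[0,0,0],[0,0,0],[0,0,0]])

```text
clock: 10.02
position: [0.5052, -0.169, 0.0513]
tool_rot: [3.142, -0.0, 0.026]
force: [0.6, 0.3, -2.7]
grip_width: 0.0146
```

```bash
python3 - <<'E'
from h import *
s=bot.observe(); print(s["position"],s["tool_rot"],s["force"],s["moment"],s["grip_width"])
c=calibration("wrist"); im=grab_frame("wrist"); cv2.imwrite("pics/w5.png",im)
np.savez("w5.npz",K=c["camera_matrix"],T=c["T"])
cv2.imwrite("pics/c5.png",cv2.resize(np.hstack([im[141:181,221:261],im[141:181,387:427]]),None,fx=8,fy=8,interpolation=0))
print(proj(c,[[.5466,-.1233,.027],[.5488,-.2126,.027]]))
E
```

```text
[ 0.5052 -0.169   0.0513] [ 3.1415 -0.0003  0.0256] [ 0.639   0.2584 -2.6584] [-0.0184 -0.089  -0.0744] 0.01463137145816404
[[244.9571 158.5627]
 [401.6855 158.6428]]
```

View pics/c5.png

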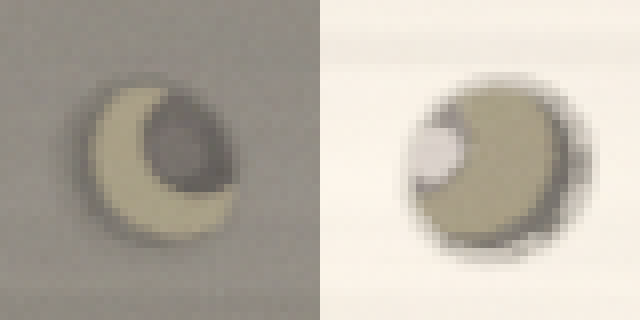

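```bash
python3 - <<'E'
from h import *
z=np.load("w5.npz"); c=dict(camera_matrix=z["K"],T=z["T"])
h=ray(c,[(240.1,161.7),(408.4,161.7)],.0513-.0186+.006); p=ray(c,[(244.1,160.1),(401.5,160.1)],.027)
for q in(h,p): d=q[0]-q[1]; print(q,np.hypot(*d[:2]),"yaw",np.arctan2(-d[0],d[1]),"mid",q.mean(0))
E
```

```text
[[ 0.5466 -0.1237  0.0387]
 [ 0.5489 -0.2132  0.0387]] 0.08945901895700878 yaw 0.025137170525030665 mid [ 0.5478 -0.1685  0.0387]
[[ 0.5457 -0.1228  0.027 ]
 [ 0.548  -0.2126  0.027 ]] 0.08983075309654695 yaw 0.02514052857250196 mid [ 0.5468 -0.1677  0.027 ]
```

Call:
move_arm(jaw=[255,255,255,255,255,255], dp=[[-0.0012,-0.001,0.001],[0,0,0.004],[0,0,0.005],[0,0,0.004],[0,0,0],[0,0,0]], rotation=[[0,0,0],[0,0,0],[0,0,0],[0,0,0],[0,0,0],[0,0,0]])

```text
clock: 10.82
position: [0.504, -0.1683, 0.0399]
tool_rot: [-3.142, 0.0, 0.025]
force: [0.4, -1.2, -3.4]
grip_width: 0.0147
```

```bash
python3 - <<'E'
from h import *
s=bot.observe(); print(s["position"],s["tool_rot"],s["force"],s["moment"],s["grip_width"])
im=grab_frame("wrist"); cv2.imwrite("pics/w6.png",im)
cv2.imwrite("pics/c6.png",cv2.resize(np.hstack([im[141:181,221:261],im[141:181,387:427]]),None,fx=8,fy=8,interpolation=0))
E
```

```text
[ 0.504  -0.1683  0.0399] [-3.1416  0.      0.0255] [ 0.3505 -1.2067 -3.4101] [-0.0356 -0.056   0.0401] 0.014664289683947564
```

View pics/c6.png

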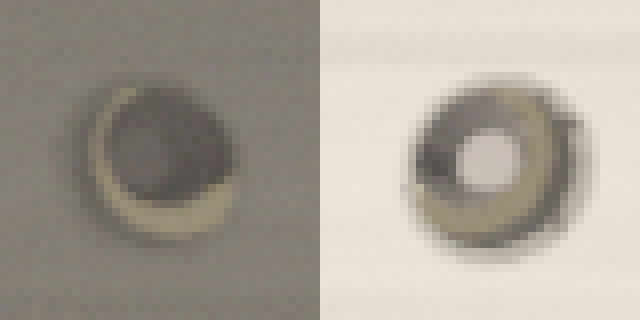

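Both pin noses are inside the holes, within about 0.5 mm of centre, so I'll trim by that much and lower the rest.

Call:
move_arm(jaw=[255,255,255,255,255,255], dp=[[0.0005,-0.0005,0.001],[0,0,0.004],[0,0,0.004],[0,0,0.003],[0,0,0.001],[0,0,0]], rotation=[[0,0,0],[0,0,0],[0,0,0],[0,0,0],[0,0,0],[0,0,0]])

```text
clock: 11.62
position: [0.5043, -0.1679, 0.0305]
tool_rot: [3.141, -0.0, 0.025]
force: [-9.4, 2.5, 30.2]
grip_width: 0.0145
```

Call:
move_arm(jaw=[255,255,100,80,80], dp=[[0,0,-0.001],[0,0,0],[0,0,0],[0,0,0],[0,0,0]], rotation=[[0,0,0],[0,0,0],[0,0,0],[0,0,0],[0,0,0]])

```text
clock: 12.25
position: [0.5044, -0.1679, 0.0302]
tool_rot: [-3.142, 0.0, 0.025]
force: [-0.2, 0.1, 0.7]
grip_width: 0.0586
```

```bash
python3 - <<'E'
from h import *
s=bot.observe(); print(s["position"],s["tool_rot"],s["force"],s["moment"],s["grip_width"])
im=grab_frame("wrist"); cv2.imwrite("pics/w7.png",im)
p=s["position"].copy(); p[2]=.2
n=plan(p,.025,4); plan([.5113-.01,-.4034,.2],.025,6,n)
E
```

```text
[ 0.5044 -0.1679  0.0302] [-3.1416  0.      0.0254] [-0.1549  0.1417  0.6756] [ 0.0119  0.0386 -0.0074] 0.058554383277582035
[0.0, 0.0, -0.0531] [-0.0, 0.0, 0.0]
[0.0, 0.0, -0.0531] [-0.0, 0.0, 0.0]
[0.0, 0.0, -0.0531] [-0.0, 0.0, 0.0]
[0.0, 0.0, -0.0531] [-0.0, 0.0, 0.0]
[-0.0019, 0.049, 0.0] [0.0, 0.0, 0.0]
[-0.0019, 0.049, 0.0] [0.0, 0.0, 0.0]
[-0.0019, 0.049, 0.0] [0.0, 0.0, 0.0]
[-0.0019, 0.049, 0.0] [0.0, 0.0, 0.0]
[-0.0019, 0.049, 0.0] [0.0, 0.0, 0.0]
[-0.0019, 0.049, 0.0] [0.0, 0.0, 0.0]
```

Call:
move_arm(jaw=[60,40,0,0,0,0,0,0,0,0], dp=[[0,0,-0.03],[0,0,-0.06],[0,0,-0.065],[0,0,-0.057],[0,0,0],[0,0,0],[0,0,0],[0,0,0],[0,0,0],[0,0,0]], rotation=[[0,0,0],[0,0,0],[0,0,0],[0,0,0],[0,0,0],[0,0,0],[0,0,0],[0,0,0],[0,0,0],[0,0,0]])

```text
clock: 13.55
position: [0.5043, -0.1679, 0.1997]
tool_rot: [-3.141, 0.0, 0.026]
force: [1.2, 0.7, -0.4]
grip_width: 0.0854
```

```bash
python3 - <<'E'
from h import *
s=bot.observe(); print(s["position"],s["tool_rot"])
c=calibration("wrist"); im=grab_frame("wrist"); cv2.imwrite("pics/w8.png",im); np.savez("w8.npz",K=c["camera_matrix"],T=c["T"])
g=cv2.cvtColor(im,cv2.COLOR_BGR2GRAY)
for k in blobs(im,(0,160,50),(8,255,255),(280,150,370,320),40): r=cv2.minAreaRect(k); print("red",r,ray(c,r[0],.058)[0])
x=slice(225,425); cv2.imwrite("pics/c8.png",cv2.resize(im[100:300,x],None,fx=3,fy=3))
E
```

```text
[ 0.5043 -0.1679  0.1997] [-3.1414  0.0003  0.0255]
red ((324.5, 272.5), (45.0, 11.0), 90.0) [ 0.4062 -0.1713  0.058 ]
red ((324.0, 182.0), (20.0, 14.0), 90.0) [ 0.5064 -0.1683  0.058 ]
```

View pics/c8.png

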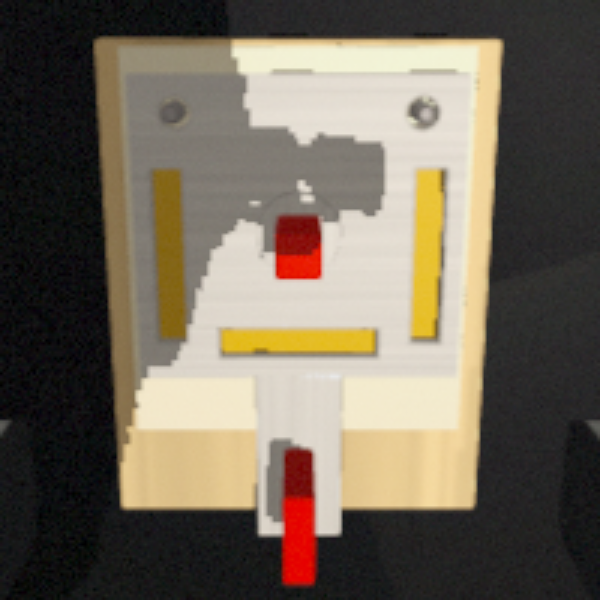

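Call:
move_arm(jaw=[0,0,0,0,0,0,0,0], dp=[[0,0.035,0],[-0.002,0.055,0],[-0.004,0.06,0],[-0.004,0.06,0],[-0.002,0.055,0],[0,0.0296,0],[0,0,0],[0,0,0]], rotation=[[0,0,0],[0,0,0],[0,0,0],[0,0,0],[0,0,0],[0,0,0],[0,0,0],[0,0,0]])

```text
clock: 14.6
position: [0.501, -0.4028, 0.1997]
tool_rot: [-3.141, 0.0, 0.026]
force: [-0.1, 0.3, -0.6]
grip_width: 0.0854
```

```bash
python3 - <<'E'
from h import *
s=bot.observe(); print(s["position"],s["tool_rot"],s["force"])
c=calibration("wrist"); im=grab_frame("wrist"); cv2.imwrite("pics/w9.png",im); np.savez("w9.npz",K=c["camera_matrix"],T=c["T"])
m=cv2.inRange(cv2.cvtColor(im,cv2.COLOR_BGR2HSV),(12,120,60),(32,255,255)); m[:, :250]=0; m[:,400:]=0; m[:110]=0; m[270:]=0
cs,h=cv2.findContours(m,cv2.RETR_CCOMP,cv2.CHAIN_APPROX_NONE)
for k in cs:
    if len(k)>20: e=cv2.fitEllipse(k); print(e,cv2.contourArea(k),cv2.boundingRect(k),ray(c,e[0],.034)[0],ray(c,e[0],.006)[0])
cv2.imwrite("pics/c9.png",cv2.resize(im[110:260,250:400],None,fx=4,fy=4))
E
```

```text
[ 0.501  -0.4028  0.1997] [-3.1409  0.      0.0262] [-0.1216  0.3242 -0.6486]
((260.3136901855469, 263.9625549316406), (12.05185317993164, 29.513341903686523), 98.92620086669922) 238.0 (250, 257, 28, 13) [ 0.3981 -0.3318  0.034 ] [ 0.3826 -0.3254  0.006 ]
((326.5697937011719, 166.22557067871094), (64.63017272949219, 65.12922668457031), 74.78512573242188) 3304.5 (294, 134, 66, 66) [ 0.5147 -0.4055  0.034 ] [ 0.5099 -0.4059  0.006 ]
((326.60467529296875, 168.1464080810547), (26.19825553894043, 29.960186004638672), 86.67315673828125) 612.0 (311, 155, 32, 28) [ 0.5127 -0.4056  0.034 ] [ 0.5077 -0.406   0.006 ]
```

```bash
python3 - <<'E'
from h import *
z=np.load("w8.npz"); c=dict(camera_matrix=z["K"],T=z["T"]); im=cv2.imread("pics/w8.png")
k=[k for k in blobs(im,(0,160,50),(8,255,255),(280,150,370,205),40)][0]; b=cv2.boundingRect(k); print(b)
print("post via front edge",ray(c,(b[0]+b[2]/2-.5,b[1]+b[3]-.5),.058)[0]+[.008,0,0])
L,R=dark(im,(282,137),6),dark(im,(366,137),6); q=ray(c,[L,R],.022); d=q[0]-q[1]; yw=np.arctan2(-d[0],d[1])
print("pins",q,yw,"origin",q.mean(0)[:2]-.044*np.array([np.cos(yw),np.sin(yw)]))
# window slots: yellow print seen; plate outline: grey rows -> weight again by hub top
z=np.load("w9.npz"); c=dict(camera_matrix=z["K"],T=z["T"]); im=cv2.imread("pics/w9.png")
g=cv2.cvtColor(im,cv2.COLOR_BGR2GRAY); print(g[130:202:2,327]); print(g[166,290:364:2])
t=lambda x,y,z,r: proj(c,[[x+r*np.cos(a),y+r*np.sin(a),z] for a in np.arange(0,6.28,np.pi/2)])
print("pred flange top",t(.5099,-.4059,.006,.038),"hub top",t(.5099,-.4059,.034,.027),"bore top",t(.5099,-.4059,.034,.0175),"bore bottom",t(.5099,-.4059,0,.0175))
plan([.5099,-.4059,.012],.026,6)
E
```

```text
(317, 172, 15, 21)
post via front edge [ 0.5036 -0.1685  0.058 ]
pins [[ 0.5463 -0.1225  0.022 ]
 [ 0.5485 -0.2114  0.022 ]] 0.024909645376074745 origin [ 0.5034 -0.168 ]
[ 25  31 107 184 185 187 165 114  78 174 135  98  96  40  19   7   4   8
   9  31  27  29  24  29  19  15  76  81  76 151 184 179 174 173 125  25]
[ 21   8  69  97  96  93  91  98  98  94  94  39  17  10  16   9  30  22
   6   8   8   6   7  12   5  14  68  93  95  95  96 184 178 182 173  35
  29]
pred flange top [[327.5235 132.6917]
 [293.6703 165.3968]
 [325.678  197.8545]
 [359.4275 167.0735]] hub top [[327.5252 145.1289]
 [301.4002 170.0912]
 [326.0913 195.2012]
 [352.1542 171.3801]] bore top [[327.2633 154.274 ]
 [310.3377 170.3182]
 [326.3342 186.7185]
 [343.2338 171.1536]] bore bottom [[326.9537 150.4106]
 [311.6381 164.9829]
 [326.1198 179.9204]
 [341.4142 165.7427]]
[0.0018, 0.0008, 0.0391] [-0.0, -0.0, 0.0]
[0.0018, 0.0008, 0.0391] [-0.0, -0.0, 0.0]
[0.0018, 0.0007, 0.0391] [-0.0, -0.0, 0.0]
[0.0018, 0.0007, 0.0391] [-0.0, -0.0, 0.0]
[0.0018, 0.0007, 0.0391] [-0.0, -0.0, 0.0]
[0.0018, 0.0007, 0.0391] [-0.0, -0.0, 0.0]
```

Call:
move_arm(jaw=[0,0,0,0,0,0,0,255,255,255], dp=[[0.0099,0.0041,0.035],[0,0,0.045],[0,0,0.05],[0,0,0.05],[0,0,0.04],[0,0,0.0227],[0,0,0],[0,0,0],[0,0,0],[0,0,0]], rotation=[[0,0,0],[0,0,0],[0,0,0],[0,0,0],[0,0,0],[0,0,0],[0,0,0],[0,0,0],[0,0,0],[0,0,0]], squeeze=80)

```text
clock: 15.9
position: [0.5095, -0.4071, 0.0078]
tool_rot: [3.141, -0.002, 0.026]
force: [-4.2, 3.7, 16.8]
grip_width: 0.0524
```

```bash
python3 - <<'E'
from h import *
s=bot.observe(); print(s["position"],s["tool_rot"],s["force"],s["moment"],s["grip_width"])
E
```

```text
[ 0.5095 -0.4071  0.0078] [ 3.1406 -0.0016  0.0256] [-4.1963  3.7054 16.8162] [1.0171 0.8686 0.1288] 0.05243136641816487
```

Call:
move_arm(jaw=[255,255,255,255,255,255,255,255,255,255], dp=[[0,0,-0.02],[0,0,-0.04],[0,0,-0.05],[0,-0.02,-0.025],[0,-0.05,0],[0,-0.06,0],[0,-0.06,0],[0,-0.055,0],[0,-0.036,0],[0,0,0]], rotation=[[0,0,0],[0,0,0],[0,0,0],[0,0,0],[0,0,0],[0,0,0],[0,0,0],[0,0,0],[0,0,0],[0,0,0]])

```text
clock: 17.15
position: [0.5035, -0.1799, 0.1148]
tool_rot: [-3.141, -0.001, 0.029]
force: [-0.6, -0.4, -4.6]
grip_width: 0.0523
```

Call:
move_arm(jaw=[255,255], dp=[[0,0,0],[0,0,0]], rotation=[[0,0,0],[0,0,0]])

```text
clock: 17.4
position: [0.503, -0.1831, 0.1139]
tool_rot: [3.141, -0.0, 0.024]
force: [0.1, -0.2, -4.5]
grip_width: 0.0519
```

```bash
python3 - <<'E'
from h import *
s=bot.observe(); print(s["position"],s["tool_rot"],s["force"],s["moment"],s["grip_width"])
c=calibration("wrist"); im=grab_frame("wrist"); cv2.imwrite("pics/w10.png",im); np.savez("w10.npz",K=c["camera_matrix"],T=c["T"])
m=cv2.inRange(cv2.cvtColor(im,cv2.COLOR_BGR2HSV),(12,120,50),(32,255,255))
cs,h=cv2.findContours(m,cv2.RETR_CCOMP,cv2.CHAIN_APPROX_NONE)
for i,k in enumerate(cs):
    if cv2.contourArea(k)>60: print(i,cv2.boundingRect(k),cv2.contourArea(k),h[0][i])
p=s["position"]; zb=p[2]-.0078
for x,y in((p[0]-.0005,p[1]),):
  for zz,r in((.006,.038),(.034,.027),(.034,.0175),(0,.0175)):
    print(zz,r,proj(c,[[x+r*np.cos(a),y+r*np.sin(a),zb+zz] for a in (0,np.pi/2,np.pi,-np.pi/2)]).round(1).tolist())
small=cv2.resize(m,None,fx=1/8,fy=1/8,interpolation=cv2.INTER_AREA)
for r in small[8:40,24:58]: print("".join(" .:#"[min(3,v//64)] for v in r))
E
```

```text
[ 0.503  -0.1831  0.1139] [ 3.1412 -0.0002  0.0241] [ 0.1411 -0.2232 -4.4511] [ 0.0564  0.0216 -0.0618] 0.05188156492834487
0 (439, 334, 19, 15) 105.0 [ 1 -1 -1 -1]
1 (628, 332, 12, 53) 318.5 [48  0  2 -1]
53 (242, 169, 152, 155) 15846.0 [-1 52 54 -1]
54 (292, 238, 65, 35) 1282.5 [55 -1 -1 53]
55 (309, 234, 30, 6) 121.0 [-1 54 -1 53]
0.006 0.038 [[324.9, 175.1], [252.0, 243.4], [321.7, 306.3], [394.1, 246.4]]
0.034 0.027 [[324.6, 214.3], [262.1, 270.7], [321.8, 323.7], [384.0, 273.2]]
0.034 0.0175 [[324.0, 235.3], [283.6, 271.2], [322.2, 306.1], [362.6, 272.8]]
0 0.0175 [[324.0, 210.3], [291.6, 239.6], [322.5, 268.6], [354.8, 240.9]]
                                  
                                  
                                  
                                  
                                  
                                  
                                  
                                  
                                  
                                  
                                  
                                  
                                  
      ::             #.           
      ::     :#####:.#.           
      ::   :##########.           
      :#  :############           
      :# :#############:          
      .# ###############.         
      .#:################         
      .##################         
       #  #####:::#####           
         .########:.###.          
         :###       :###          
         ####.     .####          
         #####:   :#####          
         ###############          
         :#############:          
          #############           
          .###########:           
           :#########:            
             :######:
```

```bash
python3 - <<'E'
from h import *
im=cv2.imread("pics/w10.png"); m=cv2.inRange(cv2.cvtColor(im,cv2.COLOR_BGR2HSV),(12,120,50),(32,255,255))
for x in(318,325,332): print(x,np.flatnonzero(np.diff(m[150:340,x].astype(int)))+150)
for y in(200,255,265,272,280): print(y,np.flatnonzero(np.diff(m[y,240:410].astype(int)))+240)
plan([.5034+.0005,-.1682,.085],.025,3)
E
```

```text
318 [175 234 238 247 270 321]
325 [175 234 238 247 271 321]
332 [175 234 238 247 270 323]
200 [243 254 269 377]
255 [265 294 352 382]
265 [264 304 343 383]
272 [264 383]
280 [265 382]
[0.0005, -0.0062, 0.012] [0.0, -0.0, -0.0001]
[0.0006, -0.0062, 0.012] [0.0, -0.0, -0.0001]
[0.0006, -0.0062, 0.012] [0.0, -0.0, -0.0001]
```

Call:
move_arm(jaw=[255,255,255,255,255], dp=[[0.0016,-0.01,0.012],[0,-0.0094,0.012],[0,0,0.012],[0,0,0],[0,0,0]], rotation=[[0,0,0],[0,0,0],[0,0,0],[0,0,0],[0,0,0]])

```text
clock: 18.08
position: [0.504, -0.1668, 0.0849]
tool_rot: [3.142, -0.0, 0.025]
force: [-0.2, 0.4, -4.3]
grip_width: 0.052
```

```bash
python3 - <<'E'
from h import *
s=bot.observe(); print(s["position"],s["tool_rot"],s["force"])
c=calibration("wrist"); im=grab_frame("wrist"); cv2.imwrite("pics/w11.png",im)
m=cv2.inRange(cv2.cvtColor(im,cv2.COLOR_BGR2HSV),(12,120,50),(32,255,255))
for x in(325,): print(x,np.flatnonzero(np.diff(m[150:340,x].astype(int)))+150)
for y in(265,272,280): print(y,np.flatnonzero(np.diff(m[y,240:410].astype(int)))+240)
for k in blobs(im,(0,150,30),(8,255,255),(280,200,370,330),10): print("red",cv2.boundingRect(k))
print("pred post top corners",proj(c,[[.5034+a,-.168+b,.058] for a in(.008,-.008) for b in(.008,-.008)]))
E
```

```text
[ 0.504  -0.1668  0.0849] [ 3.1415 -0.      0.0252] [-0.2275  0.3721 -4.3052]
325 [175 235 255 264 271 322]
265 [264 305 340 383]
272 [264 383]
280 [265 382]
red (319, 323, 14, 7)
red (314, 236, 24, 4)
pred post top corners [[312.5432 215.0639]
 [338.7664 215.6737]
 [312.1713 239.3132]
 [337.7913 239.8939]]
```

Call:
move_arm(jaw=[255,255,255,255,255,255], dp=[[0,0.001,0.01],[0,0,0.016],[0,0,0.015],[0,0,0.009],[0,0,0],[0,0,0]], rotation=[[0,0,0],[0,0,0],[0,0,0],[0,0,0],[0,0,0],[0,0,0]])

```text
clock: 18.88
position: [0.5041, -0.1673, 0.0451]
tool_rot: [3.142, -0.0, 0.026]
force: [0.3, 0.4, -4.7]
grip_width: 0.0524
```

```bash
python3 - <<'E'
from h import *
s=bot.observe(); print(s["position"],s["tool_rot"],s["force"],s["moment"])
c=calibration("wrist"); im=grab_frame("wrist"); cv2.imwrite("pics/w12.png",im)
m=cv2.inRange(cv2.cvtColor(im,cv2.COLOR_BGR2HSV),(12,120,50),(32,255,255))
for k in blobs(im,(0,150,30),(8,255,255),(280,200,370,318),10): print("red",cv2.boundingRect(k))
print("pred post top corners",proj(c,[[.5034+a,-.168+b,.058] for a in(.008,-.008) for b in(.008,-.008)]))
E
```

```text
[ 0.5041 -0.1673  0.0451] [ 3.1416 -0.0003  0.0255] [ 0.2974  0.4405 -4.72  ] [-0.0275 -0.022  -0.0157]
red (310, 236, 32, 38)
pred post top corners [[308.1951 242.7965]
 [341.5557 243.5574]
 [307.8434 272.6534]
 [340.2349 273.3686]]
```

Call:
move_arm(jaw=[255,255,255,255,255,255], dp=[[0,0.0006,0.006],[0,0,0.007],[0,0,0.004],[0,0,0.003],[0,0,0],[0,0,0]], rotation=[[0,0,0],[0,0,0],[0,0,0],[0,0,0],[0,0,0],[0,0,0]])

```text
clock: 19.68
position: [0.504, -0.1678, 0.029]
tool_rot: [3.142, -0.0, 0.025]
force: [0.3, -0.4, -3.9]
grip_width: 0.0524
```

Call:
move_arm(jaw=[255,255,255,255], dp=[[0,0,0.002],[0,0,0.0015],[0,0,0.0005],[0,0,0]], rotation=[[0,0,0],[0,0,0],[0,0,0],[0,0,0]])

```text
clock: 20.18
position: [0.5039, -0.1678, 0.0258]
tool_rot: [3.142, -0.0, 0.025]
force: [-1.8, 1.4, 2.4]
grip_width: 0.0522
```

Call:
move_arm(jaw=[255,255,80,0,0,0,0,0,0,0], dp=[[0,0,0.0004],[0,0,0],[0,0,0],[0,0,0],[0,0,0],[0,0,-0.02],[0,0,-0.05],[0,0,-0.07],[0,0,-0.07],[0,0,0]], rotation=[[0,0,0],[0,0,0],[0,0,0],[0,0,0],[0,0,0],[0,0,0],[0,0,0],[0,0,0],[0,0,0],[0,0,0]], squeeze=20)

```text
clock: 21.42
position: [0.5057, -0.1684, 0.1984]
tool_rot: [3.139, -0.007, 0.025]
force: [-1.1, 0.2, -1.3]
grip_width: 0.0852
```

```bash
python3 - <<'E'
from h import *
s=bot.observe(); print(s["position"],s["tool_rot"],s["force"],s["grip_width"])
c=calibration("wrist"); im=grab_frame("wrist"); cv2.imwrite("pics/w13.png",im)
hs=cv2.cvtColor(im,cv2.COLOR_BGR2HSV)
m=cv2.inRange(hs,(12,120,50),(32,255,255))
P=lambda x,y,z,r:proj(c,[[x+r*np.cos(a),y+r*np.sin(a),z] for a in(0,np.pi/2,np.pi,-np.pi/2)]).round(1).tolist()
print("pred flange top/hub top/bore",P(.5034,-.168,.024,.038),P(.5034,-.168,.052,.027),P(.5034,-.168,.052,.0175))
for x in(318,325,332): print(x,np.flatnonzero(np.diff(m[120:230,x].astype(int)))+120)
for y in(155,165,170,180): print(y,np.flatnonzero(np.diff(m[y,270:385].astype(int)))+270)
print("pins",[dark(im,q,6) for q in proj(c,[[.5463,-.1225,.022],[.5485,-.2114,.022]])],proj(c,[[.5463,-.1225,.022],[.5485,-.2114,.022]]))
for k in blobs(im,(0,150,40),(8,255,255),(280,150,370,320),20): print("red",cv2.boundingRect(k))
b=cv2.imread("pics/side0.png"); g=grab_frame("side"); d=cv2.absdiff(b,g).max(2)>40
n,l,st,_=cv2.connectedComponentsWithStats(cv2.morphologyEx(d.astype(np.uint8),cv2.MORPH_OPEN,np.ones((3,3))))
print("side changes",[t[:5].tolist() for t in st[1:] if t[4]>25])
for nm,img in(("b",b),("a",g)):
    print(nm,[cen(k).round(1).tolist() for lo,hi,r in(((105,150,90),(118,255,255),(255,290,310,345)),((165,120,60),(178,255,255),(220,180,270,230)),((22,150,90),(35,255,255),(280,130,312,162)),((110,100,20),(130,255,200),(240,150,275,200))) for k in blobs(img,lo,hi,r,20)[:1]])
E
```

```text
[ 0.5057 -0.1684  0.1984] [ 3.1394 -0.0072  0.0251] [-1.0643  0.2415 -1.2997] 0.08520680371259946
pred flange top/hub top/bore [[323.7, 145.6], [288.4, 179.6], [322.0, 213.1], [357.2, 181.2]] [[323.4, 159.6], [296.1, 185.6], [322.2, 211.6], [349.5, 186.9]] [[323.2, 169.1], [305.5, 185.8], [322.4, 202.8], [340.1, 186.6]]
318 [146 169 195 219]
325 [146 168 195 219]
332 [147 171 192 220]
155 [300 346]
165 [274 283 292 353 362 371]
170 [275 284 290 317 329 355 362 371]
180 [275 284 289 306 339 356 362 371]
pins [array([281.3701, 139.78  ]), array([364.3333, 139.4699])] [[281.3014 139.8003]
 [364.3206 139.7796]]
red (318, 253, 12, 46)
red (316, 175, 16, 21)
side changes [[323, 0, 51, 130, 3737], [458, 0, 37, 67, 1532], [559, 0, 9, 7, 35], [553, 5, 87, 75, 1218], [535, 65, 105, 111, 2748], [580, 88, 60, 81, 3208], [427, 131, 100, 151, 6142], [345, 140, 24, 19, 356], [320, 171, 50, 35, 1007], [379, 176, 18, 20, 275], [346, 214, 10, 4, 30], [497, 238, 12, 19, 104], [265, 255, 40, 35, 789], [575, 264, 41, 29, 418], [539, 292, 13, 8, 62], [559, 294, 37, 11, 246]]
b [[279.2, 314.5], [244.7, 211.3], [297.1, 148.1], [256.8, 178.3]]
a [[280.6, 314.7], [244.8, 211.4], [297.0, 148.2], [257.2, 178.8]]
```

```bash
python3 - <<'E'
from h import *
b=cv2.imread("pics/side0.png"); g=grab_frame("side"); cv2.imwrite("pics/side_end.png",g)
for img in(b,g):
    print([(cv2.boundingRect(k),cen(k).round(1).tolist()) for lo,hi,r in(((100,120,60),(122,255,255),(255,300,310,345)),((160,40,70),(179,200,255),(325,205,375,245)),((160,40,70),(179,200,255),(245,150,275,178))) for k in blobs(img,lo,hi,r,20)[:1]])
E
```

```text
[((265, 312, 21, 21), [277.7, 319.7]), ((332, 214, 33, 28), [348.1, 227.9]), ((258, 153, 14, 19), [264.6, 161.9])]
[((265, 312, 21, 21), [277.7, 319.8]), ((332, 214, 33, 28), [348.1, 228.1]), ((258, 153, 14, 19), [264.6, 161.9])]
```

Nothing else has moved, so I'm handing in.

```bash
python3 -c "
from workcell import workorder; print(workorder.job_done())"
```

```text
the job is handed in; nothing more can be done
None
```

The job is done and handed in at about 22 s on the robot's clock. I drew the red stencil straight out of its bay until it was clear of the rack and let it lie on the table. I then lifted it by the post, lowered it over both pins and let go. Last, I lowered the brass weight over the post onto the stencil and opened the gripper.

**Stencil:** The overhead view after release shows both pins up through the holes and the plate flat on the board. A moment of about 30 N came as it touched the board, so I eased off by just under 1 mm before letting go. The pins and the red post were still where expected at the end.

**Weight:** It was released at the height where it should be seated, with only light contact force. By measurement, its flange sits within about 1 mm of the post's axis. This was checked by numbers only, because the limit of 12 viewed pictures was used up.

**Everything else:** The spare stencil, the three flasks and both pink look-alikes are unmoved between the first and last side images, to within 1–2 pixels. One colour mask put the spare's tab about 1.4 pixels off, but a wider mask showed no movement. The ink pot and paint dish were not measured individually, but no change was flagged near them.

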